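# Put the rinsed dosing cups back on their detergent bottles

## Task

The four coloured dosing cups have been rinsed and stand upside down on the draining mat. Put each one back, mouth down, over the screw cap of the bottle of its own colour, so that it sits fully down on the bottle's shoulder. Keep the bottles standing where they are in the tray, and leave the white scoop and the brush where they lie.

Things in the scene. Friction and masses are not known exactly. Their poses are not given: they have to be found in the camera images.
- cup_blue: blue dosing cup: round plastic beaker standing mouth down on the dark draining mat; 52 mm tall, outside 58 mm across at the mouth, 55 mm at the closed end, wall 2.5 mm (inside 53 mm at the mouth, 49 mm deep), 30 g. Origin: centre of the mouth rim, its lowest plane (6 mm above the counter at the start); z up to the closed end. Round: x and y mean nothing.
- cup_green: green dosing cup: round plastic beaker standing mouth down on the dark draining mat; 52 mm tall, outside 58 mm across at the mouth, 55 mm at the closed end, wall 2.5 mm (inside 53 mm at the mouth, 49 mm deep), 30 g. Origin: centre of the mouth rim, its lowest plane (6 mm above the counter at the start); z up to the closed end. Round: x and y mean nothing.
- cup_red: red dosing cup: round plastic beaker standing mouth down on the dark draining mat; 52 mm tall, outside 58 mm across at the mouth, 55 mm at the closed end, wall 2.5 mm (inside 53 mm at the mouth, 49 mm deep), 30 g. Origin: centre of the mouth rim, its lowest plane (6 mm above the counter at the start); z up to the closed end. Round: x and y mean nothing.
- cup_yellow: yellow dosing cup: round plastic beaker standing mouth down on the dark draining mat; 52 mm tall, outside 58 mm across at the mouth, 55 mm at the closed end, wall 2.5 mm (inside 53 mm at the mouth, 49 mm deep), 30 g. Origin: centre of the mouth rim, its lowest plane (6 mm above the counter at the start); z up to the closed end. Round: x and y mean nothing.
- bottle_blue: blue detergent bottle with blue screw cap, loose in the grey drip tray, 0.6 to 1 kg. Body 76 (x) by 105 (y) mm; flat round shoulder 73 mm across, 150 mm above the foot; on it, on the centre line, the cap, 36 mm across, top at 178 mm. A cup fits over the cap, 8 mm loose all round, its rim resting on the shoulder. Origin: centre of the foot (4 mm above the counter); z up.
- bottle_green: green detergent bottle with green screw cap, loose in the grey drip tray, 0.6 to 1 kg. Body 76 (x) by 105 (y) mm; flat round shoulder 73 mm across, 150 mm above the foot; on it, on the centre line, the cap, 36 mm across, top at 178 mm. A cup fits over the cap, 8 mm loose all round, its rim resting on the shoulder. Origin: centre of the foot (4 mm above the counter); z up.
- bottle_red: red detergent bottle with red screw cap, loose in the grey drip tray, 0.6 to 1 kg. Body 76 (x) by 105 (y) mm; flat round shoulder 73 mm across, 150 mm above the foot; on it, on the centre line, the cap, 36 mm across, top at 178 mm. A cup fits over the cap, 8 mm loose all round, its rim resting on the shoulder. Origin: centre of the foot (4 mm above the counter); z up.
- bottle_yellow: yellow detergent bottle with yellow screw cap, loose in the grey drip tray, 0.6 to 1 kg. Body 76 (x) by 105 (y) mm; flat round shoulder 73 mm across, 150 mm above the foot; on it, on the centre line, the cap, 36 mm across, top at 178 mm. A cup fits over the cap, 8 mm loose all round, its rim resting on the shoulder. Origin: centre of the foot (4 mm above the counter); z up.
- scoop: white powder scoop, bystander: a squat round measure 34 mm tall and 54 mm across with a short tab handle along its +x (to 47 mm from the centre), mouth down on the draining mat among the cups; light. Origin: centre of its lower rim, z up.
- brush: wooden scrubbing brush, bystander: 150 mm (x) by 50 mm (y), 40 mm tall, lying bristles down on the counter between mat and tray. Origin: centre of its underside, z up.
Things that resemble listed ones, but are neither listed nor needed, are in the scene too. There is more than one size of the cup_green; the job needs the larger.

How it is judged (in metres and radians):
At the end, for the whole second after the job is handed in: Each cup over the cap of its own colour's bottle: within 13 mm of its centre line, rim 145 to 156 mm above the foot, in line within 0.12 rad. Bottles upright (0.1 rad) and within 30 mm of where they stood; scoop and brush within 30 mm of where they lay; all at rest (horizontal distance between cup_blue and bottle_blue below 0.013 m and z of cup_blue in the frame of bottle_blue between 0.145 and 0.156 m and angle between the z axis of cup_blue and the z axis of bottle_blue, either way round below 0.12 rad and angle between each of cup_blue, cup_green, cup_red, cup_yellow's own z axis and vertical below 0.2 rad and angle between each of bottle_blue, bottle_green, bottle_red, bottle_yellow's own z axis and vertical below 0.1 rad and distance of each of bottle_blue, bottle_green, bottle_red, bottle_yellow, scoop, brush from where it was at the start of the episode below 0.03 m and linear speed of each of cup_blue, bottle_blue, cup_green, bottle_green, cup_red, bottle_red, cup_yellow, bottle_yellow below 0.02 m/s and horizontal distance between cup_green and bottle_green below 0.013 m and z of cup_green in the frame of bottle_green between 0.145 and 0.156 m and angle between the z axis of cup_green and the z axis of bottle_green, either way round below 0.12 rad and horizontal distance between cup_red and bottle_red below 0.013 m and z of cup_red in the frame of bottle_red between 0.145 and 0.156 m and angle between the z axis of cup_red and the z axis of bottle_red, either way round below 0.12 rad and horizontal distance between cup_yellow and bottle_yellow below 0.013 m and z of cup_yellow in the frame of bottle_yellow between 0.145 and 0.156 m and angle between the z axis of cup_yellow and the z axis of bottle_yellow, either way round below 0.12 rad); the robot touches nothing.
It fails at once if a bottle is knocked over (angle between any of bottle_blue, bottle_green, bottle_red, bottle_yellow's own z axis and vertical above 0.5 rad).
It fails at once if the scoop is moved more than 30 mm (distance of scoop from where it was at the start of the episode above 0.03 m).
It fails at once if the brush is moved more than 30 mm (distance of brush from where it was at the start of the episode above 0.03 m).
It also fails if it takes over 104 s, if anything falls off the work surface, if the arm or the gripper's body presses on something with over 40 N, if the wrist force passes 120 N, or if a joint passes its speed limit or range.

## Robot

A 6-joint arm with a two-finger parallel gripper is mounted at the origin on the work surface. World frame = base frame: x ahead of the robot, y to its left, z up, the work surface at z = 0. Lengths are in mm, angles in rad, forces in N, time in s.
With the tool pointing down it reaches from about 350 to 875 mm from the base axis. Payload 4.2 kg.
Tool frame: the origin (TCP) lies at the very end of the fingers, on their centre line; the grasp point (between the pads) lies 19 mm behind it; z points along the fingers, y is the line along which they close (so a half turn about z gives the same grasp; the last joint's range is limited). The gripper opens to 87 mm and grips with 3 to 60 N. Pads are 19 mm wide; open, the fingers measure 117 mm over their backs; the gripper's body (75 mm by 190 mm) begins 51 mm behind the grasp point.
Start: joints at [-1.024, 0.385, 0.008, 0, -1.194, -0.259], TCP at [177.418, -599.268, 197.25] pointing down, gripper open.
Joint ranges: [-3.14, 3.14], [-1.21, 2.06], [-1.07, 1.41], [-3.16, 2.05], [-2.99, -0.16], [-3.1, 3.1]. Speed limits (rad/s): [2.79, 2.79, 3.14, 3.14, 3.14, 3.14].

## Interface

Orientations are given as [roll, pitch, yaw] about the fixed x, y, z axes, in that order (R = Rz(yaw) Ry(pitch) Rx(roll)).
In Python, from workcell import bot, eyes gives the robot as it stands.
- The arm moves only by the shell command python3 -m inch 'ROWS' [FORCE]. ROWS is JSON, a list of rows, each a list of 3 entries, a list of its own where there are three numbers: the shift along the tool's x, y, z in mm, then the turn, a rotation vector about the tool's x, y, z in degrees, then the finger opening in mm, from 0 to 87. In form: [[[x, y, z], [ax, ay, az], fingers], ...]. A call has 1 to 20 rows; each row shifts and turns the commanded pose from where the row before left it, along the tool's axes as they then stand; what a row does not reach is not made up. A row lasts 1/10 s, in which the tool goes at most 50 mm and 8.59 degrees, less where a joint would pass 70% of its speed; a pose out of reach is approached as far as the arm can. A call is refused whole if a number of a shift passes 50 or a number of a turn 8.59, either way. A call with a gripper value outside its range is refused whole. The fingers move at their own pace and stop on an object; FORCE is the grip in N (left out, the last holds). Time passes only in rows, so rows that do not move let the fingers close. It gives the time, the measured TCP pose, the force, the opening and the grip force at its end, in the units of the state.
- bot.observe(): the state, without advancing time (a new reading comes with each control period).
- eyes.read_camera(name): name is "scene" or "top" or "wrist"; returns a dict with "pixels" (384x512x3 uint8, blue, green, red), "intrinsics" (3x3 intrinsics, pixels), "pose" (4x4, takes a point from camera to world coordinates). Camera axes: x right, y up, looking along -z (the intrinsics and any distortion apply to the point x, -y, -z); pixel columns grow to the right and rows downward; lengths in mm; the calibration is good to about 2 mm. A picture is of the moment at which its call begins. There is no depth.
- bot.finish_job(): hands the job in; it is judged then, once.
The state is a dict: "time": time; "q": joint angles; "joint_vel": joint speeds; "effort": joint torques, N m; "ee_pos": TCP position; "ee_rot": TCP orientation; "contact_force": force on the tool from outside, world axes, zero at the start; "ft_torque": the same for the moment, N m; "finger_gap": opening from 0.0 (shut) to 1.0 (fully open); "grasp_force": force on a finger pad.
Only numpy, scipy, OpenCV 4.12 (cv2) and the standard library are available. Lean on these libraries where they do the work, as an engineer would, in place of code of your own. Each camera call takes 0.05 s, during which the arm holds its last target. There are 200 camera calls.

## Working session

There is one attempt and no reset: what is moved stays moved. The work goes in short steps, Python scripts to look and compute and a shell command to move; the robot and the scene stay as the last step left them, time stands still between calls to the robot, and variables do not carry over. Pictures are saved under pics/ and viewed, at most 14 in all, crops included, and the job is handed in when it is done.

```bash
ls; mkdir -p pics
python3 - <<'E'
from workcell import bot, eyes
import cv2, numpy as np, pickle
o=bot.observe(); print(o)
d={}
for n in ("scene","top","wrist"):
    d[n]=eyes.read_camera(n); print(n,d[n]["intrinsics"].tolist() if hasattr(d[n]["intrinsics"],'tolist') else d[n]["intrinsics"], np.round(d[n]["pose"],3).tolist(), [k for k in d[n]])
    cv2.imwrite(f"pics/{n}0.png",np.array(d[n]["pixels"]))
pickle.dump(d,open("d0.pkl","wb"))
E
```

```text
pics
{'time': 0.0, 'q': array([-1.02440426e+00,  3.85546286e-01,  6.64406148e-03, -5.14825683e-04,
       -1.19399955e+00, -2.58623375e-01]), 'joint_vel': array([-0.00032143,  0.00070629,  0.0006012 , -0.00127171, -0.00187856,
        0.00018208]), 'effort': array([ 5.32619797e-04, -3.90663707e+01,  1.87412900e+01,  4.21992704e+00,
        1.10541290e-02, -1.82595300e-04]), 'ee_pos': array([ 177.23339339, -598.66328723,  196.17065003]), 'ee_rot': array([ 3.13943485e+00, -7.60776443e-05, -2.85401381e+00]), 'contact_force': array([-0.51289128,  0.21777384, -0.00954357]), 'ft_torque': array([ 0.03102913, -0.0265279 ,  0.02415278]), 'grasp_force': 0.0, 'finger_gap': 1.0001765188250253}
scene [[443.9917514071875, 0.0, 260.68231528543316], [0.0, 443.9917514071875, 191.04514736352948], [0.0, 0.0, 1.0]] [[-0.069, -0.615, 0.785, 1306.645], [0.997, -0.027, 0.066, 26.216], [-0.019, 0.788, 0.616, 671.013], [0.0, 0.0, 0.0, 1.0]] ['pixels', 'intrinsics', 'pose']
top [[453.85261460077254, 0.0, 261.054692119054], [0.0, 453.85261460077254, 190.63153226890955], [0.0, 0.0, 1.0]] [[0.046, 0.977, -0.207, 298.117], [-0.999, 0.044, -0.016, -56.287], [-0.006, 0.207, 0.978, 1169.449], [0.0, 0.0, 0.0, 1.0]] ['pixels', 'intrinsics', 'pose']
wrist [[307.6249176662248, 0.0, 256.86556961220066], [0.0, 307.6249176662248, 188.07302800266717], [0.0, 0.0, 1.0]] [[-0.284, -0.923, -0.261, 104.426], [0.959, -0.272, -0.08, -619.793], [0.003, -0.273, 0.962, 383.527], [0.0, 0.0, 0.0, 1.0]] ['pixels', 'intrinsics', 'pose']
```

View pics/top0.png

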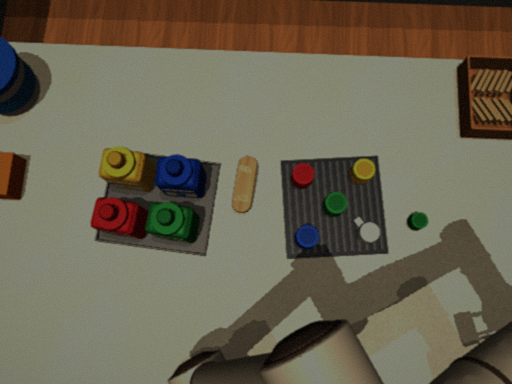

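View pics/scene0.png

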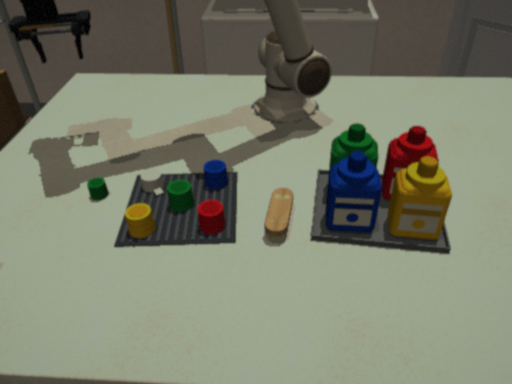

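Top view: cups are red (303,175), yellow (364,169), blue (307,236) and large green on the mat (336,203). The bottle caps are yellow (119,162), blue (177,168), red (112,213) and green (168,216). The brush is at (245,184).
Could be mistaken for the target: the green thing at (418,220) off the mat, likely the small cup, versus (336,203). The white scoop at (370,232) and the blue drum at (10,80) are not cups.

```bash
cat > h.py <<'E'
import cv2, numpy as np
HUE={'red':((0,8),(172,180)),'yellow':((18,35),),'green':((50,85),),'blue':((105,128),)}
def mask(img,c,s=110,v=25):
    h=cv2.cvtColor(img,cv2.COLOR_BGR2HSV); m=np.zeros(h.shape[:2],np.uint8)
    for a,b in HUE[c]: m|=cv2.inRange(h,(a,s,v),(b,255,255))
    return m
def blobs(img,c,amin=60):
    n,l,st,ce=cv2.connectedComponentsWithStats(mask(img,c))
    return [(tuple(ce[i].round(1)),st[i].tolist()) for i in range(1,n) if st[i][4]>amin]
def ray(cam,uv):
    K,P=np.array(cam['intrinsics']),np.array(cam['pose'])
    x=np.linalg.solve(K,[uv[0],uv[1],1.]); d=P[:3,:3]@[x[0],-x[1],-x[2]]
    return P[:3,3],d/np.linalg.norm(d)
def plane(cam,uv,z):
    o,d=ray(cam,uv); return o+d*(z-o[2])/d[2]
def tri(*cu):
    A=np.zeros((3,3));b=np.zeros(3); R=[ray(c,u) for c,u in cu]
    for o,d in R: M=np.eye(3)-np.outer(d,d);A+=M;b+=M@o
    p=np.linalg.solve(A,b); return p,[np.linalg.norm((np.eye(3)-np.outer(d,d))@(p-o)) for o,d in R]
E
python3 - <<'E'
from h import *; import pickle
d=pickle.load(open('d0.pkl','rb'))
t,s=[np.array(d[k]['pixels']) for k in('top','scene')]
for c in HUE:
    print(c,'top',blobs(t,c)); print('   scene',blobs(s,c))
a=cv2.resize(t[145:265,80:225],None,fx=2.7,fy=2.7,interpolation=cv2.INTER_CUBIC)
b=cv2.resize(t[145:265,275:435],None,fx=2.4,fy=2.4,interpolation=cv2.INTER_CUBIC)
c=cv2.resize(s[120:250,310:460],None,fx=2.1,fy=2.1,interpolation=cv2.INTER_CUBIC)
e=cv2.resize(s[150:250,75:245],None,fx=2.2,fy=2.2,interpolation=cv2.INTER_CUBIC)
o=np.zeros((600,800,3),np.uint8)
for i,(x,y) in zip((a,b,c,e),((0,0),(400,0),(0,326),(400,326))): o[y:y+i.shape[0],x:x+i.shape[1]]=i[:600-y,:800-x]
cv2.imwrite('pics/m1.png',np.clip(o*1.4,0,255).astype(np.uint8))
E
```

```text
red top [((np.float64(15.3), np.float64(178.2)), [2, 155, 24, 44, 302]), ((np.float64(302.2), np.float64(175.3)), [291, 162, 24, 27, 497]), ((np.float64(118.8), np.float64(217.0)), [91, 197, 57, 42, 1763])]
   scene [((np.float64(405.9), np.float64(153.8)), [382, 126, 56, 74, 1678]), ((np.float64(210.8), np.float64(216.4)), [197, 199, 28, 36, 841])]
yellow top [((np.float64(501.4), np.float64(82.3)), [494, 71, 16, 21, 104]), ((np.float64(482.4), np.float64(82.6)), [476, 72, 14, 20, 91]), ((np.float64(490.5), np.float64(111.7)), [473, 98, 38, 25, 336]), ((np.float64(125.7), np.float64(167.8)), [99, 146, 57, 46, 1715]), ((np.float64(244.3), np.float64(185.5)), [233, 157, 24, 56, 676]), ((np.float64(362.4), np.float64(170.2)), [349, 158, 27, 27, 508])]
   scene [((np.float64(170.3), np.float64(22.7)), [167, 9, 8, 29, 80]), ((np.float64(28.7), np.float64(27.7)), [19, 25, 20, 11, 82]), ((np.float64(174.8), np.float64(58.2)), [172, 44, 7, 29, 81]), ((np.float64(418.9), np.float64(196.1)), [388, 157, 64, 83, 3320]), ((np.float64(278.5), np.float64(212.3)), [265, 189, 27, 47, 743]), ((np.flo
[... 264 characters left out ...]
1407]), ((np.float64(418.7), np.float64(220.3)), [411, 213, 17, 17, 220])]
   scene [((np.float64(353.6), np.float64(144.3)), [331, 124, 46, 42, 1117]), ((np.float64(97.1), np.float64(188.2)), [88, 178, 19, 22, 321]), ((np.float64(179.9), np.float64(195.1)), [167, 179, 27, 33, 712])]
blue top [((np.float64(6.2), np.float64(62.7)), [0, 36, 17, 55, 629]), ((np.float64(177.6), np.float64(173.1)), [155, 155, 46, 43, 1384]), ((np.float64(306.6), np.float64(236.4)), [295, 224, 24, 25, 457])]
   scene [((np.float64(352.9), np.float64(188.8)), [326, 151, 56, 82, 2762]), ((np.float64(215.1), np.float64(174.6)), [204, 160, 24, 30, 617]), ((np.float64(351.8), np.float64(217.3)), [347, 214, 11, 8, 70])]
```

View pics/m1.png

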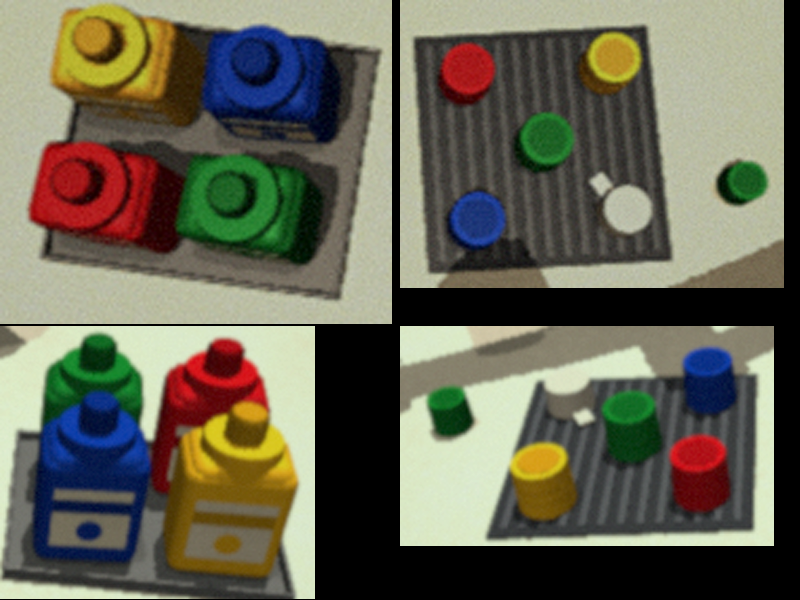

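Crop check: the green cup on the mat (336,203) is clearly larger than the one off it (418,220), so I pick (336,203). All caps are visible in both views.

Run:
```python
from h import *; import pickle
d=pickle.load(open('d0.pkl','rb')); T,S=d['top'],d['scene']; np.set_printoptions(precision=1,suppress=True)
C={'red':((302.2,175.3),(210.8,216.4)),'yellow':((362.4,170.2),(139.7,220.2)),'green':((335.3,203),(179.9,195.1)),'blue':((306.6,236.4),(215.1,174.6)),'small':((418.7,220.3),(97.1,188.2))}
for k,(a,b) in C.items(): print('cup mid',k,*tri((T,a),(S,b)))
# top discs (crop pixel -> image)
D={'red':((468,71),(699,452)),'yellow':((614,57),(541,460)),'green':((547,138),(632,407)),'blue':((477,218),(708,363))}
for k,(a,b) in D.items(): print('cup top',k,*tri((T,((a[0]-400)/2.4+275,a[1]/2.4+145)),(S,((b[0]-400)/2.2+75,(b[1]-326)/2.2+150))))
B={'yellow':((97,39),(249,410)),'blue':((254,59),(98,400)),'red':((74,180),(225,348)),'green':((230,193),(98,343))}
for k,(a,b) in B.items():
    u=(a[0]/2.7+80,a[1]/2.7+145); v=(b[0]/2.1+310,(b[1]-326)/2.1+120); print('cap',k,*tri((T,u),(S,v)),plane(T,u,182))
print('scoop',plane(T,(369.5,232),40),'tab',plane(T,(358,221),20))
```

```text
cup mid red [ 584.2 -143.8   30.1] [np.float64(1.614610808824878), np.float64(1.6146108088249094)]
cup mid yellow [ 604.5 -297.9   30.5] [np.float64(0.6759146520538066), np.float64(0.6759146520539364)]
cup mid green [ 514.8 -228.6   31.5] [np.float64(0.335849296645452), np.float64(0.3358492966454864)]
cup mid blue [ 426.8 -158.7   28.8] [np.float64(1.04006805661641), np.float64(1.0400680566164457)]
cup mid small [ 481.6 -442.5   19.1] [np.float64(0.38354976246213834), np.float64(0.3835497624622693)]
cup top red [ 580.2 -143.6   52.9] [np.float64(0.24979836940438538), np.float64(0.2497983694043955)]
cup top yellow [ 601.7 -296.4   54.9] [np.float64(0.20772537698740887), np.float64(0.20772537698744697)]
cup top green [ 511.7 -226.3   53.6] [np.float64(0.9412728358839424), np.float64(0.9412728358839495)]
cup top blue [ 425.6 -157.6   51.5] [np.float64(0.7390785811917399), np.float64(0.7390785811917896)]
cap yellow [565.3 293.6 177.8] [np.float64(1.177859065736186), np.float64(1.177859065736298)] [564.  290.9 182. ]
cap blue [553.5 157.8 178. ] [np.float64(0.8412127008251457), np.float64(0.8412127008251383)] [552.5 157.8 182. ]
cap red [445.1 298.5 174.4] [np.float64(0.4333047446405991), np.float64(0.4333047446406694)] [444.1 296.2 182. ]
cap green [440.1 169.  174.8] [np.float64(0.3310356304244716), np.float64(0.33103563042453216)] [439.1 167.7 182. ]
scoop [ 443.4 -312.9   40. ] tab [ 472.8 -288.3   20. ]
```

```bash
python3 -m inch '[[[0,0,0],[0,0,8.25],87],[[0,0,0],[0,0,8.25],87],[[-28,31,-5],[0,0,0],87],[[-28,31,-5],[0,0,0],87],[[-28,31,-5],[0,0,0],87],[[-28,31,-5],[0,0,0],87],[[-28,31,-5],[0,0,0],87],[[-28,31,-5],[0,0,0],87],[[-28,31,-5],[0,0,0],87],[[-28,31,-5],[0,0,0],87],[[-28,31,0],[0,0,0],87],[[-28,31,0],[0,0,0],87],[[-28,31,0],[0,0,0],87],[[-20,31,0],[0,0,0],87],[[0,0,0],[0,0,0],87],[[0,0,0],[0,0,0],87]]'
cat > snap.py <<'E'
import sys; from h import *; from workcell import bot,eyes
import pickle
c=eyes.read_camera('wrist'); pickle.dump(c,open(sys.argv[1]+'.pkl','wb')); im=np.array(c['pixels'])
cv2.imwrite('pics/%s.png'%sys.argv[1],im); o=bot.observe(); print(o['time'],o['ee_pos'],o['ee_rot'])
for k in HUE:
    print(k,[(u,s[2:],plane(c,u,float(sys.argv[2])).round(0)[:2]) for u,s in blobs(im,k,150)])
E
python3 snap.py w1 35
```

```text
time: 1.75
ee_pos: [505.6, -226.6, 236.8]
ee_rot: [3.141, -0.001, -3.14]
contact_force: [0.4, -0.4, 0.5]
finger_gap: 0.995
grasp_force: 0.0
1.8 [ 505.15621862 -227.2801169   236.95200446] [ 3.14148600e+00 -8.73164771e-04 -3.14138841e+00]
red [((np.float64(315.9), np.float64(218.4)), [48, 52, 1795], array([ 582., -146.]))]
yellow [((np.float64(430.4), np.float64(189.8)), [63, 105, 3379], array([542.,   3.])), ((np.float64(204.2), np.float64(230.6)), [47, 50, 1829], array([ 600., -298.])), ((np.float64(84.0), np.float64(268.3)), [32, 55, 846], array([ 658., -471.])), ((np.float64(429.9), np.float64(268.2)), [32, 55, 830], array([657.,  20.])), ((np.float64(388.9), np.float64(316.7)), [281, 20, 3747], array([738., -29.]))]
green [((np.float64(92.0), np.float64(141.0)), [47, 35, 1285], array([ 478., -433.])), ((np.float64(255.1), np.float64(168.1)), [45, 51, 1772], array([ 513., -228.]))]
blue [((np.float64(313.6), np.float64(97.5)), [53, 50, 2081], array([ 425., -157.])), ((np.float64(503.1), np.float64(198.2)), [21, 57, 890], array([553., 101.]))]
```

View pics/w1.png

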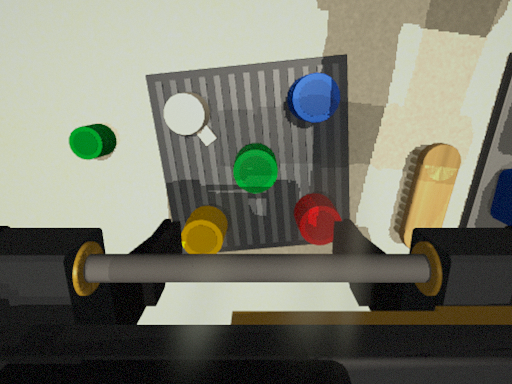

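The wrist view shows green (255,168), blue (314,97), red (316,218) and yellow (204,231), and these agree with the two-view estimates. The scoop is at (185,114), clear of green. I'll grasp green first.

```bash
python3 -m inch '[[[-8,-0.7,30],[0,0,0],87],[[0,0,45],[0,0,0],87],[[0,0,45],[0,0,0],87],[[0,0,45],[0,0,0],87],[[0,0,34],[0,0,0],87],[[0,0,20],[0,0,0],87],[[0,0,0],[0,0,0],87],[[0,0,0],[0,0,0],45],[[0,0,0],[0,0,0],45],[[0,0,0],[0,0,0],45],[[0,0,0],[0,0,0],45],[[0,0,0],[0,0,0],45],[[0,0,0],[0,0,0],45]]' 12
```

```text
time: 3.1
ee_pos: [514.0, -228.1, 19.1]
ee_rot: [-3.141, 0.001, -3.141]
contact_force: [-1.2, 1.4, 4.5]
finger_gap: 0.64
grasp_force: 12.0
```

```bash
python3 -m inch '[[[0,0,-10],[0,0,0],45],[[0,0,-30],[0,0,0],45],[[0,0,-45],[0,0,0],45],[[0,0,-45],[0,0,0],45],[[0,0,-45],[0,0,0],45],[[0,0,-45],[0,0,0],45],[[-7,35,-30],[0,0,0],45],[[-7,38,0],[0,0,0],45],[[-7,38,0],[0,0,0],45],[[-7,38,0],[0,0,0],45],[[-7,38,0],[0,0,0],45],[[-7,38,0],[0,0,0],45],[[-7,38,0],[0,0,0],45],[[-7,38,0],[0,0,0],45],[[-7,38,0],[0,0,0],45],[[-7,38,0],[0,0,0],45],[[-7,38,0],[0,0,0],45],[[-7,38,0],[0,0,0],45],[[0,0,0],[0,0,0],45],[[0,0,0],[0,0,0],45]]'
python3 snap.py w2 182
python3 -m inch '[[[30,0,0],[0,0,0],45],[[30,0,0],[0,0,0],45],[[0,0,0],[0,0,0],45],[[0,0,0],[0,0,0],45]]'
python3 snap.py w3 182; python3 -c "
import cv2,numpy as np
a=[cv2.imread('pics/w%d.png'%i)[:300] for i in(2,3)]; cv2.imwrite('pics/m2.png',cv2.resize(np.vstack(a),(512,600)))"
```

```text
time: 5.1
ee_pos: [597.1, 225.6, 267.8]
ee_rot: [-3.141, -0.001, -3.14]
contact_force: [0.9, -0.2, -1.0]
finger_gap: 0.641
grasp_force: 12.0
5.15 [597.17674876 224.73532651 268.27618047] [-3.14116059e+00 -6.20522627e-04 -3.14135764e+00]
red [((np.float64(327.9), np.float64(33.2)), [119, 74, 7358], array([468., 283.])), ((np.float64(9.7), np.float64(146.4)), [24, 42, 771], array([560.,   6.]))]
yellow [((np.float64(92.3), np.float64(124.7)), [45, 112, 3927], array([541.,  83.])), ((np.float64(317.5), np.float64(145.1)), [105, 81, 7085], array([559., 280.])), ((np.float64(140.3), np.float64(268.7)), [22, 55, 630], array([682., 110.])), ((np.float64(374.6), np.float64(271.6)), [20, 54, 542], array([685., 344.])), ((np.float64(350.0), np.float64(316.5)), [346, 20, 5013], array([738., 324.]))]
green [((np.float64(202.0), np.float64(29.4)), [111, 72, 6506], array([466., 182.])), ((np.float64(257.0), np.float64(218.3)), [102, 81, 6466], array([628., 226.])), ((np.float64(256.7), np.float64(285.6)), [54, 8, 286], array([701., 226.]))]
blue [((np.float64(195.4), np.float64(133.1)), [102, 78, 
[... 452 characters left out ...]
p.float64(164.9)), [42, 104, 3253], array([517.,  82.])), ((np.float64(322.3), np.float64(189.8)), [98, 91, 5532], array([541., 286.])), ((np.float64(140.4), np.float64(268.4)), [22, 55, 634], array([623., 108.])), ((np.float64(373.5), np.float64(268.9)), [22, 56, 606], array([624., 342.])), ((np.float64(350.4), np.float64(316.5)), [346, 20, 5021], array([680., 323.]))]
green [((np.float64(202.7), np.float64(78.1)), [104, 87, 7867], array([443., 179.])), ((np.float64(256.8), np.float64(218.5)), [103, 81, 6554], array([570., 225.])), ((np.float64(256.8), np.float64(285.6)), [54, 9, 291], array([643., 225.]))]
blue [((np.float64(193.7), np.float64(181.0)), [96, 84, 5417], array([533., 166.]))]
```

View pics/m2.png

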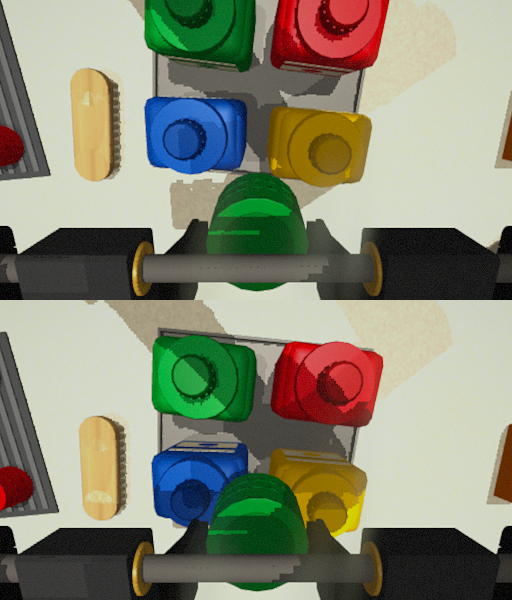

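The picture shows the bottles undisturbed, with caps at w2 blue (186,140) and yellow (330,153), and w3 green (194,76) and red (341,83). The green cup is held upright. I'll refine the cap centres with circle fits.

Run:
```python
from h import *; import pickle; np.set_printoptions(precision=1,suppress=True)
W={i:pickle.load(open(f'w{i}.pkl','rb')) for i in(2,3)}
G={2:{'blue':(186,140),'yellow':(330,153)},3:{'green':(194,76),'red':(341,83)}}
out=np.vstack([np.array(W[i]['pixels'])[:240] for i in(2,3)]).copy()
for i in G:
  im=np.array(W[i]['pixels'])
  for c,(u,v) in G[i].items():
    x0,y0=u-55,max(v-55,0); p=im[y0:v+55,x0:u+55].max(2); p=cv2.createCLAHE(3,(2,2)).apply(cv2.GaussianBlur(p,(0,0),1))
    print(c,'hand',plane(W[i],(u,v),182)[:2])
    for nm,z,r0,r1 in(('cap',182,17,23),('shoulder',154,33,41)):
        h=cv2.HoughCircles(p,cv2.HOUGH_GRADIENT_ALT if 0 else cv2.HOUGH_GRADIENT,1,8,param1=60,param2=8,minRadius=r0,maxRadius=r1)
        for q in ([] if h is None else h[0][:2]):
            print('  ',nm,q+[x0,y0,0],plane(W[i],(q[0]+x0,q[1]+y0),z)[:2])
            cv2.circle(out,(int(q[0]+x0),int(q[1]+y0+240*(i-2))),int(q[2]),(255,255,255) if nm=='cap' else (0,0,0),1)
cv2.imwrite('pics/m3.png',cv2.resize(out[:,120:400],None,fx=1.25,fy=1.25))
```

```text
blue hand [554.3 163.5]
   cap [186.5 138.5  20.2] [553.  164.1]
   cap [213.5 119.5  22.4] [536.6 188.5]
   shoulder [189.5 135.5  39.3] [553.3 160.8]
   shoulder [199.5 129.5  39.3] [547.6 170.8]
yellow hand [565.7 291.6]
   cap [331.5 154.5  20.2] [567. 293.]
   cap [301.5 129.5  22.4] [545.  265.3]
   shoulder [323.5 148.5  38.2] [565.8 291.6]
   shoulder [315.5 145.5  38.2] [562.9 283.6]
green hand [441.3 171.9]
   cap [195.5  77.5  22.4] [442.5 173.1]
   cap [223.5 100.5  22.4] [461.2 196.1]
   shoulder [198.5  80.5  37.1] [443.3 170.5]
   shoulder [194.5  72.5  37.1] [436.3 167.2]
red hand [447. 296.]
   cap [341.5  81.5  22.4] [445.8 296.3]
   cap [321.5  69.5  22.4] [436.3 278.8]
   shoulder [332.5  83.5  39.3] [446.  295.4]
   shoulder [325.5  88.5  39.3] [450.4 289.1]
```

View pics/m3.png

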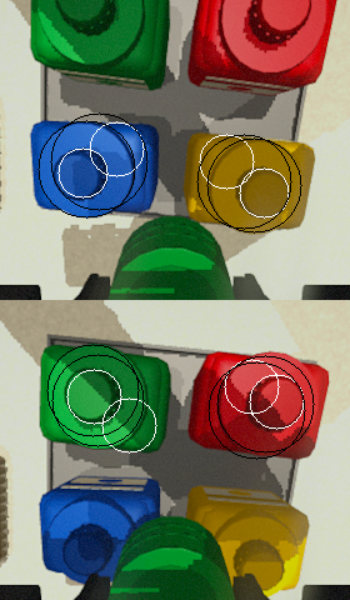

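```bash
python3 -m inch '[[[32,-18,0],[0,0,0],45],[[32,-18,0],[0,0,0],45],[[32,-18.5,0],[0,0,0],45],[[0,0,20],[0,0,0],45],[[0,0,30],[0,0,0],45],[[0,0,10],[0,0,0],45],[[0,0,0],[0,0,0],45],[[0,0,10],[0,0,0],45],[[0,0,10],[0,0,0],45],[[0,0,8],[0,0,0],45],[[0,0,0],[0,0,0],45]]'; python3 -m inch '[[[0,0,7],[0,0,0],45],[[0,0,5],[0,0,0],45],[[0,0,1],[0,0,0],45],[[0,0,0],[0,0,0],45],[[0,0,0],[0,0,0],45]]'
```

```text
time: 6.7
ee_pos: [440.9, 170.0, 179.0]
ee_rot: [-3.14, -0.002, 3.141]
contact_force: [0.6, 0.5, -0.5]
finger_gap: 0.641
grasp_force: 12.0
time: 7.2
ee_pos: [441.6, 170.5, 167.3]
ee_rot: [3.141, 0.0, 3.141]
contact_force: [-0.1, -0.6, 0.1]
finger_gap: 0.637
grasp_force: 12.0
```

```bash
python3 -m inch '[[[0,0,0],[0,0,0],80],[[0,0,0],[0,0,0],80],[[0,0,0],[0,0,0],80],[[0,0,0],[0,0,0],80],[[0,0,-10],[0,0,0],80],[[0,0,-30],[0,0,0],80],[[0,0,-30],[0,0,0],80],[[-30,0,-30],[0,0,0],80],[[0,0,0],[0,0,0],80],[[0,0,0],[0,0,0],80]]'; python3 snap.py w4 206
```

```text
time: 8.2
ee_pos: [471.8, 170.6, 267.9]
ee_rot: [3.14, 0.001, 3.141]
contact_force: [-0.2, 0.0, -1.2]
finger_gap: 0.921
grasp_force: 0.0
8.25 [470.9680788  170.23240384 266.8607806 ] [-3.14149743e+00 -1.20797860e-03  3.14087161e+00]
red [((np.float64(366.3), np.float64(146.7)), [121, 82, 7767], array([432., 260.])), ((np.float64(48.5), np.float64(219.9)), [60, 23, 783], array([495.,  -9.]))]
yellow [((np.float64(141.8), np.float64(206.9)), [38, 90, 2806], array([483.,  73.])), ((np.float64(349.8), np.float64(226.7)), [105, 62, 3889], array([502., 252.])), ((np.float64(96.8), np.float64(268.3)), [29, 56, 772], array([542.,  26.])), ((np.float64(417.0), np.float64(268.5)), [29, 56, 784], array([543., 317.])), ((np.float64(380.9), np.float64(316.6)), [295, 20, 4136], array([594., 290.]))]
green [((np.float64(254.6), np.float64(144.8)), [100, 86, 6924], array([430., 170.]))]
blue [((np.float64(20.5), np.float64(124.1)), [47, 46, 1784], array([413., -16.])), ((np.float64(246.9), np.float64(226.3)), [89, 68, 4618], array([501., 163.]))]
```

View pics/w4.png

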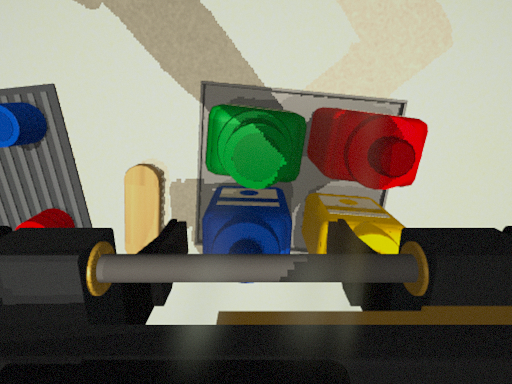

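The cup (256,155) sits over the green bottle and the bottles have not moved. Next is blue.

```bash
python3 -m inch '[[[5,-41,0],[0,0,0],87],[[5,-41,0],[0,0,0],87],[[5,-41,0],[0,0,0],87],[[6,-41,0],[0,0,0],87],[[6,-41,0],[0,0,0],87],[[6,-41,0],[0,0,0],87],[[6,-41,0],[0,0,0],87],[[6.4,-41.5,0],[0,0,0],87],[[0,0,40],[0,0,0],87],[[0,0,45],[0,0,0],87],[[0,0,45],[0,0,0],87],[[0,0,45],[0,0,0],87],[[0,0,40],[0,0,0],87],[[0,0,34],[0,0,0],87],[[0,0,0],[0,0,0],87]]'; python3 -m inch '[[[0,0,0],[0,0,0],45],[[0,0,0],[0,0,0],45],[[0,0,0],[0,0,0],45],[[0,0,0],[0,0,0],45],[[0,0,0],[0,0,0],45],[[0,0,0],[0,0,0],45]]'
```

```text
time: 9.75
ee_pos: [420.7, -157.6, 14.1]
ee_rot: [3.141, -0.013, 3.141]
contact_force: [0.4, -0.1, 0.1]
finger_gap: 1.001
grasp_force: 0.0
time: 10.35
ee_pos: [426.8, -158.1, 19.2]
ee_rot: [-3.141, 0.002, -3.141]
contact_force: [-1.4, 1.1, 6.4]
finger_gap: 0.638
grasp_force: 12.1
```

```bash
python3 -m inch '[[[0,0,-10],[0,0,0],45],[[0,0,-32],[0,0,0],45],[[0,0,-45],[0,0,0],45],[[0,0,-45],[0,0,0],45],[[0,0,-45],[0,0,0],45],[[0,0,-35],[0,0,0],45],[[-16,40,-20],[0,0,0],45],[[-16,40,0],[0,0,0],45],[[-16,40,0],[0,0,0],45],[[-16,40,0],[0,0,0],45],[[-16,40,0],[0,0,0],45],[[-16,40,0],[0,0,0],45],[[-16,40,0],[0,0,0],45],[[-15.5,39,0],[0,0,0],45],[[0,0,0],[0,0,0],45],[[0,0,0],[0,0,0],45]]';  python3 -m inch '[[[0,0,20],[0,0,0],45],[[0,0,20],[0,0,0],45],[[0,0,0],[0,0,0],45],[[0,0,10],[0,0,0],45],[[0,0,10],[0,0,0],45],[[0,0,10],[0,0,0],45],[[0,0,7],[0,0,0],45],[[0,0,5],[0,0,0],45],[[0,0,1],[0,0,0],45],[[0,0,0],[0,0,0],45],[[0,0,0],[0,0,0],45]]'
```

```text
time: 11.95
ee_pos: [553.2, 161.5, 249.8]
ee_rot: [-3.141, -0.002, -3.14]
contact_force: [-0.2, -0.3, -0.5]
finger_gap: 0.642
grasp_force: 12.0
time: 13.05
ee_pos: [553.8, 161.1, 167.4]
ee_rot: [3.141, 0.0, 3.141]
contact_force: [-0.2, 0.4, 1.7]
finger_gap: 0.644
grasp_force: 12.0
```

```bash
python3 -m inch '[[[0,0,0],[0,0,0],80],[[0,0,0],[0,0,0],80],[[0,0,0],[0,0,0],80],[[0,0,0],[0,0,0],80],[[0,0,-13],[0,0,0],80],[[0,0,-35],[0,0,0],80],[[0,0,-35],[0,0,0],80],[[-3.5,-36,0],[0,0,0],87],[[-3.5,-39,0],[0,0,0],87],[[-3.5,-39,0],[0,0,0],87],[[-3.5,-39,0],[0,0,0],87],[[-4,-39,0],[0,0,0],87],[[-4,-39,0],[0,0,0],87],[[-3.5,-39,0],[0,0,0],87],[[-4,-36,0],[0,0,0],87],[[0,0,0],[0,0,0],87]]'; python3 snap.py w5 35;  python3 -m inch '[[[0,0,40],[0,0,0],87],[[0,0,45],[0,0,0],87],[[0,0,45],[0,0,0],87],[[0,0,40],[0,0,0],87],[[0,0,36],[0,0,0],87],[[0,0,26],[0,0,0],87],[[0,0,0],[0,0,0],87],[[0,0,0],[0,0,0],87],[[0,0,0],[0,0,0],45],[[0,0,0],[0,0,0],45],[[0,0,0],[0,0,0],45],[[0,0,0],[0,0,0],45],[[0,0,0],[0,0,0],45],[[0,0,0],[0,0,0],45]]'
```

```text
time: 14.65
ee_pos: [583.2, -148.8, 251.0]
ee_rot: [-3.141, 0.001, 3.137]
contact_force: [0.4, 0.7, -0.2]
finger_gap: 1.002
grasp_force: 0.0
14.7 [ 583.14274629 -147.01679156  250.87832949] [-3.14135711e+00  6.47678028e-04  3.13787346e+00]
red [((np.float64(260.0), np.float64(160.7)), [44, 48, 1688], array([ 584., -144.]))]
yellow [((np.float64(373.7), np.float64(135.8)), [58, 114, 3829], array([552.,   4.])), ((np.float64(145.5), np.float64(174.6)), [54, 50, 2012], array([ 602., -298.])), ((np.float64(84.0), np.float64(268.4)), [32, 55, 826], array([ 743., -403.])), ((np.float64(429.9), np.float64(268.2)), [31, 55, 805], array([745., 105.])), ((np.float64(387.6), np.float64(316.7)), [281, 20, 3691], array([829.,  53.]))]
green [((np.float64(489.5), np.float64(39.8)), [51, 75, 2914], array([438., 131.])), ((np.float64(28.2), np.float64(79.7)), [54, 36, 1573], array([ 481., -431.]))]
blue [((np.float64(479.5), np.float64(140.9)), [72, 76, 4374], array([559., 142.]))]
time: 16.1
ee_pos: [583.3, -145.1, 18.8]
ee_rot: [-3.142, 0.001, 3.141]
contact_force: [-0.8, -0.1, 1.7]
finger_gap: 0.642
grasp_force: 12.0
```

```bash
python3 -m inch '[[[0,0,-10],[0,0,0],45],[[0,0,-32],[0,0,0],45],[[0,0,-45],[0,0,0],45],[[0,0,-45],[0,0,0],45],[[0,0,-45],[0,0,0],45],[[0,0,-35],[0,0,0],45],[[12.5,40,-20],[0,0,0],45],[[12.5,40,0],[0,0,0],45],[[12.5,40,0],[0,0,0],45],[[12.5,40,0],[0,0,0],45],[[12.5,40,0],[0,0,0],45],[[12.5,40,0],[0,0,0],45],[[12.5,40,0],[0,0,0],45],[[12.5,40,0],[0,0,0],45],[[12.5,40,0],[0,0,0],45],[[12.5,40,0],[0,0,0],45],[[12,41.5,0],[0,0,0],45],[[0,0,0],[0,0,0],45],[[0,0,0],[0,0,0],45]]';  python3 -m inch '[[[0,0,20],[0,0,0],45],[[0,0,20],[0,0,0],45],[[0,0,0],[0,0,0],45],[[0,0,10],[0,0,0],45],[[0,0,10],[0,0,0],45],[[0,0,10],[0,0,0],45],[[0,0,7],[0,0,0],45],[[0,0,5],[0,0,0],45],[[0,0,1],[0,0,0],45],[[0,0,0],[0,0,0],45],[[0,0,0],[0,0,0],45]]'
```

```text
time: 18.0
ee_pos: [445.6, 297.1, 250.4]
ee_rot: [-3.141, -0.0, -3.14]
contact_force: [0.9, -0.8, -0.3]
finger_gap: 0.64
grasp_force: 12.0
time: 19.1
ee_pos: [446.3, 296.7, 167.5]
ee_rot: [3.141, 0.0, 3.142]
contact_force: [0.1, -0.1, -0.5]
finger_gap: 0.642
grasp_force: 12.0
```

```bash
python3 -m inch '[[[0,0,0],[0,0,0],80],[[0,0,0],[0,0,0],80],[[0,0,0],[0,0,0],80],[[0,0,0],[0,0,0],80],[[0,0,-13],[0,0,0],80],[[0,0,-35],[0,0,0],80],[[0,0,-35],[0,0,0],80],[[-11.2,-42.5,0],[0,0,0],87],[[-11.2,-42.5,0],[0,0,0],87],[[-11.2,-42.5,0],[0,0,0],87],[[-11.2,-42.5,0],[0,0,0],87],[[-11.2,-42.5,0],[0,0,0],87],[[-11.2,-42.5,0],[0,0,0],87],[[-11.2,-42.5,0],[0,0,0],87],[[-11.2,-42.5,0],[0,0,0],87],[[-11.2,-42.5,0],[0,0,0],87],[[-11.2,-42.5,0],[0,0,0],87],[[-11.2,-42.5,0],[0,0,0],87],[[-11.2,-42.5,0],[0,0,0],87],[[-11.2,-42.5,0],[0,0,0],87]]'; python3 -m inch '[[[-11.2,-42.5,0],[0,0,0],87],[[0,0,0],[0,0,0],87],[[0,0,0],[0,0,0],87]]'; python3 snap.py w6 35
```

```text
time: 21.1
ee_pos: [591.9, -257.9, 250.2]
ee_rot: [3.142, 0.0, 3.141]
contact_force: [0.7, 0.5, 0.1]
finger_gap: 0.998
grasp_force: 0.0
time: 21.4
ee_pos: [602.5, -299.4, 249.1]
ee_rot: [3.141, -0.002, 3.139]
contact_force: [0.9, 0.9, 0.0]
finger_gap: 1.0
grasp_force: 0.0
21.45 [ 602.59565379 -298.37940015  249.73931949] [ 3.14110663e+00 -9.15271204e-04  3.14093029e+00]
red []
yellow [((np.float64(488.8), np.float64(125.4)), [58, 118, 3764], array([557.,  -1.])), ((np.float64(257.5), np.float64(161.1)), [44, 49, 1729], array([ 603., -298.])), ((np.float64(83.9), np.float64(268.3)), [32, 55, 817], array([ 761., -552.])), ((np.float64(430.0), np.float64(268.6)), [32, 55, 809], array([763., -45.])), ((np.float64(387.3), np.float64(316.7)), [281, 20, 3715], array([846., -98.]))]
green [((np.float64(143.3), np.float64(62.8)), [44, 38, 1285], array([ 481., -436.]))]
blue []
```

```bash
python3 -m inch '[[[0,0,40],[0,0,0],87],[[0,0,45],[0,0,0],87],[[0,0,45],[0,0,0],87],[[0,0,40],[0,0,0],87],[[0,0,36],[0,0,0],87],[[0,0,26],[0,0,0],87],[[0,0,0],[0,0,0],87],[[0,0,0],[0,0,0],87],[[0,0,0],[0,0,0],45],[[0,0,0],[0,0,0],45],[[0,0,0],[0,0,0],45],[[0,0,0],[0,0,0],45],[[0,0,0],[0,0,0],45],[[0,0,0],[0,0,0],45]]'; python3 -m inch '[[[0,0,-10],[0,0,0],45],[[0,0,-32],[0,0,0],45],[[0,0,-45],[0,0,0],45],[[0,0,-45],[0,0,0],45],[[0,0,-45],[0,0,0],45],[[0,0,-55],[0,0,0],45]]' ; python3 -m inch '[[[0,0,-10],[0,0,0],45],[[0,0,-32],[0,0,0],45],[[0,0,-45],[0,0,0],45],[[0,0,-45],[0,0,0],45],[[0,0,-50],[0,0,0],45],[[0,0,-50],[0,0,0],45]]'
```

```text
time: 22.85
ee_pos: [603.0, -298.7, 18.7]
ee_rot: [-3.141, 0.0, 3.141]
contact_force: [-0.6, 1.1, 1.8]
finger_gap: 0.632
grasp_force: 12.0
time: 23.45
ee_pos: [602.3, -298.5, 252.9]
ee_rot: [-3.141, 0.0, 3.141]
contact_force: [0.5, 0.1, -0.3]
finger_gap: 0.628
grasp_force: 12.0refused, shift out of range in row 6
```

The second call (a 55 mm row) was refused. The third lifted by 232 mm as intended, so the arm is at z 250.

```bash
python3 -m inch '[[[2.6,42.2,0],[0,0,0],45],[[2.6,42.2,0],[0,0,0],45],[[2.6,42.2,0],[0,0,0],45],[[2.6,42.2,0],[0,0,0],45],[[2.6,42.2,0],[0,0,0],45],[[2.6,42.2,0],[0,0,0],45],[[2.6,42.2,0],[0,0,0],45],[[2.6,42.2,0],[0,0,0],45],[[2.6,42.2,0],[0,0,0],45],[[2.6,42.2,0],[0,0,0],45],[[2.6,42.2,0],[0,0,0],45],[[2.6,42.2,0],[0,0,0],45],[[2.6,42.2,0],[0,0,0],45],[[2.6,42.2,0],[0,0,0],45],[[0,0,0],[0,0,0],45],[[0,0,0],[0,0,0],45]]';  python3 -m inch '[[[0,0,20],[0,0,0],45],[[0,0,20],[0,0,0],45],[[0,0,0],[0,0,0],45],[[0,0,10],[0,0,0],45],[[0,0,10],[0,0,0],45],[[0,0,10],[0,0,0],45],[[0,0,7],[0,0,0],45],[[0,0,5],[0,0,0],45],[[0,0,1],[0,0,0],45],[[0,0,0],[0,0,0],45],[[0,0,0],[0,0,0],45]]'
```

```text
time: 25.05
ee_pos: [566.1, 292.9, 250.2]
ee_rot: [-3.141, -0.0, -3.14]
contact_force: [-0.1, -0.4, -0.5]
finger_gap: 0.632
grasp_force: 12.0
time: 26.15
ee_pos: [566.8, 292.4, 167.5]
ee_rot: [3.141, 0.0, 3.142]
contact_force: [-0.5, 0.2, -0.5]
finger_gap: 0.633
grasp_force: 12.0
```

Now I release, retreat up and forward, and look from all three cameras.

```bash
python3 -m inch '[[[0,0,0],[0,0,0],80],[[0,0,0],[0,0,0],80],[[0,0,0],[0,0,0],80],[[0,0,0],[0,0,0],80],[[0,0,-13],[0,0,0],80],[[0,0,-35],[0,0,0],80],[[0,0,-35],[0,0,0],80],[[-20,-30,-20],[0,0,0],80],[[-20,-30,-20],[0,0,0],80],[[-20,-10,-20],[0,0,0],80],[[0,0,0],[0,0,0],80],[[0,0,0],[0,0,0],80]]'
python3 - <<'E'
from h import *; from workcell import eyes; import pickle
d={n:eyes.read_camera(n) for n in('top','scene','wrist')}; pickle.dump(d,open('d1.pkl','wb'))
t,s,w=[np.array(d[k]['pixels']) for k in('top','scene','wrist')]
o=np.zeros((600,800,3),np.uint8)
R=lambda i,f:cv2.resize(i,None,fx=f,fy=f,interpolation=cv2.INTER_CUBIC)
for i,(x,y) in ((R(t[140:260,80:260],2.2),(0,0)),(R(s[100:250,300:460],2.4),(400,0)),(R(w[:240,100:420],1.2),(0,300))):
    i=i[:600-y,:800-x]; o[y:y+i.shape[0],x:x+i.shape[1]]=i
cv2.imwrite('pics/m4.png',np.clip(o*1.3,0,255).astype(np.uint8))
E
```

```text
time: 27.35
ee_pos: [626.6, 222.1, 310.7]
ee_rot: [3.141, 0.0, 3.141]
contact_force: [-0.4, 0.2, -0.5]
finger_gap: 0.921
grasp_force: 0.0
```

View pics/m4.png

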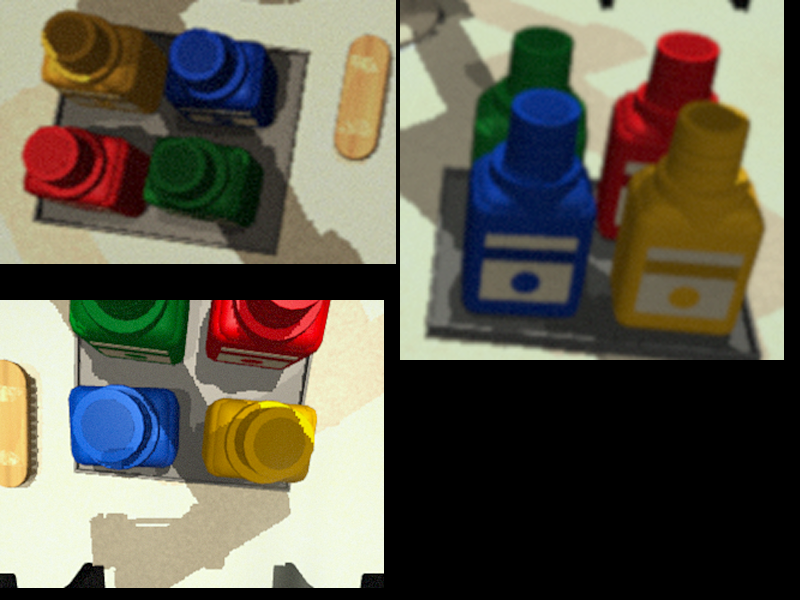

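All four cups sit level over their caps, with tops in the scene crop at green (542,42), red (688,47), blue (545,104) and yellow (713,116). A numeric check follows.

Run:
```python
from h import *; import pickle; np.set_printoptions(precision=1,suppress=True)
d=pickle.load(open('d1.pkl','rb'))
P={'yellow':((75,35),(713,116)),'blue':((200,55),(545,104)),'red':((54,156),(688,47)),'green':((178,166),(542,42))}
for k,(a,b) in P.items(): print(k,*tri((d['top'],(a[0]/2.2+80,a[1]/2.2+140)),(d['scene'],((b[0]-400)/2.4+300,b[1]/2.4+100))))
```

```text
yellow [566.2 290.1 204.9] [np.float64(2.213010832833013), np.float64(2.2130108328330245)]
blue [550.8 161.  204. ] [np.float64(0.5988545975450118), np.float64(0.5988545975449479)]
red [443.1 298.  199.4] [np.float64(1.528471150724079), np.float64(1.5284711507241115)]
green [438.3 172.2 200.1] [np.float64(0.8289995729954452), np.float64(0.828999572995425)]
```

```bash
python3 -c "
from workcell import bot
print(bot.finish_job())"
```

```text
the job is handed in; nothing more can be done
None
```

I placed all four cups mouth down over their own colour's bottle and handed the job in at about 27 s. The final pictures show them seated level with bottles and brush where they stood; I did not re-check the scoop at the end, and the hand-in returned no verdict.

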